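# Light the gas forge from its control box

### The job

Light the gas forge from the grey control box on the bench, with the tips of the closed fingers: first press down the raised end of the long rocker until it has tipped fully over, then push the wide round plunger fully in, and last press the square key right down and keep it down: the program finishes while still holding the key down. Do not press the slim pin, and do not lift or move the nail tin, the mallet or the hoof tester.

Things in the scene. Friction and masses are not known exactly. Their poses are not given: they have to be found in the camera images.
- panel: Grey control box fixed to the bench, 240 x 240 mm and 60 mm high; origin at the centre of its underside on the bench, z up. On its top sit four equal dark square blocks (78 x 78 x 10 mm, so their tops are 70 mm above the bench), centred 50 mm either side of the box's centre along its x and y; which control is on which block's place changes. The box is turned differently each time and all blocks and controls turn with it. All controls are bare steel.
- rocker_block: Block of the long rocker; fixed, origin at the centre of its underside, axes parallel to the box's. The rocker's paddle is 64 mm long (along x) x 32 mm wide x 8 mm thick and pivots about the block's y axis 23 mm above the origin; two low cheeks hold the pivot and reach only 3 mm above the pivot, within 9 mm of it along x, outside the paddle's sides. At the start the +x end of the paddle (the one away from the robot) is the raised one.
- rocker (a joint): Tilt of the rocker in rad: 0 = +x end fully raised (at the start 0 to 0.05), 0.44 = fully over, +x end down. Stiff: it stays where it is left; about 3 N on the raised end moves it. Pressed near its end, the surface there sinks about 10 mm from start to fully over.
- rocker_press (a point): Point on the top surface of the rocker's paddle, on its middle line, 22 mm from the pivot towards the +x end: the place to press. It moves with the paddle.
- plunger_block: Block of the wide round plunger; fixed, origin at the centre of its underside, axes parallel to the box's.
- plunger (a joint): How far the plunger is pushed in, m: 0 to 0.0015 at the start, 0.010 = fully in. It stays where it is pushed; about 3 N moves it straight down.
- plunger_top (a point): Centre of the flat round top (42 mm across) of the plunger; 12 mm above its block when out, 2 mm above it when fully in.
- key_block: Block of the square key with all it carries; fixed, origin at the centre of its underside, axes parallel to the box's.
- key (a joint): How far the square key is pressed, m: 0 = up, 0.008 = right down. It springs back; it needs 2 N to start moving and about 5.5 N right down.
- key_top (a point): Centre of the flat top (30 x 30 mm) of the square key; 12 mm above its block when up, 4 mm above it when right down.
- pin_block: Block of the slim pin; fixed, origin at the centre of its underside, axes parallel to the box's.
- pin (a joint): How far the slim pin (reset of the heat cut-out, not to be pressed) is pushed in, m: 0 = out; it springs back.
- pin_top (a point): Top of the slim upright pin, 14 mm across, 30 mm above its block (100 mm above the bench).
- tin: Closed red nail tin, 89 x 124 x 46 mm, loose beside the box on its +y side; origin at the centre of its underside.
- mallet: Pine mallet lying loose beside the box on its -y side: head 70 x 120 x 70 mm, handle 26 mm thick reaching 234 mm along its +x; origin under the head's centre on the bench.
- tester: Hoof tester, a bright pincer of 14 mm bar about 300 mm long and 90 mm wide, lying flat and loose beyond the box; jaws at its +x end, origin on the bench near mid-length.

How it is judged:
By the outcome, as a careful person would: the job done as asked, in the order asked, and still so for the second after the job is handed in, while the arm keeps its last pose, push and grip.
It also fails if it takes over 40 s, if anything falls off the work surface, if the arm or the gripper's body presses on something with over 40 N, if the wrist force passes 120 N, or if a joint passes its speed limit or range.

### The arm

A 6-joint arm with a two-finger parallel gripper is mounted at the origin on the work surface. World frame = base frame: x ahead of the robot, y to its left, z up, the work surface at z = 0. Lengths are in m, angles in rad, forces in N, time in s.
With the tool pointing down it reaches from about 0.35 to 0.775 m from the base axis. Payload 7.3 kg.
Tool frame: the origin (TCP) lies on the centre line of the jaws, within the pads' length; the fingertips stand 25 mm ahead of it and the grasp point (between the pads) lies 6 mm ahead of it; z points along the fingers, y is the line along which they close (so a half turn about z gives the same grasp; the last joint's range is limited). The gripper opens to 92 mm and grips with 3 to 60 N. Pads are 19 mm wide; open, the fingers measure 130 mm over their backs; the gripper's body (75 mm by 190 mm) begins 47 mm behind the grasp point.
Start: joints at [1.101, 0.342, 1.524, -0, 1.275, -0.146], TCP at [0.167, 0.498, 0.252] pointing down, gripper open.
Joint ranges: [-2.53, 2.53], [-0.77, 2.02], [0.04, 2.7], [-1, 4.14], [0.28, 2.66], [-3.11, 3.11]. Speed limits (rad/s): [2.57, 2.57, 3.14, 3.14, 3.14, 3.14].

### API

Orientations are given as [roll, pitch, yaw] about the fixed x, y, z axes, in that order (R = Rz(yaw) Ry(pitch) Rx(roll)).
In Python, from cell import status, read_camera, camera_info, ticket, models gives the robot as it stands.
- The arm moves only by the tool send_rows, never from a script. Its argument "plan" is a list of rows, each an object with "offset": the shift along the tool's x, y, z in mm, a list of three; "yaw": the turn about the tool's z in rad. In form: [{"offset": [dx, dy, dz], "yaw": yaw}, ...]. A call has 1 to 20 rows; each row shifts and turns the commanded pose from where the row before left it, along the tool's axes as they then stand; what a row does not reach is not made up. A row lasts 1/10 s, in which the tool goes at most 50 mm and 8.59 degrees, less where a joint would pass 70% of its speed; a pose out of reach is approached as far as the arm can. A call is refused whole if a number of a shift passes 50 or a number of a turn 0.15, either way. A call with a gripper value outside its range is refused whole. "hand" is the closure, from 0 (fully open) to 1 (shut), set as the call begins (left out, the last holds). The fingers move at their own pace and stop on an object; "squeeze" is the grip in N (left out, the last holds). Time passes only in rows, so rows that do not move let the fingers close. It gives the time, the measured TCP pose, the force, the opening and the grip force at its end, in the units of the state.
- status.observe(): the state, without advancing time (a new reading comes with each control period).
- read_camera(name): name is "scene" or "side" or "wrist"; returns the picture (420x560x3 uint8, red, green, blue); there is no depth.
- camera_info(name): a dict with "vfov" (degrees; the focal length in pixels is half the picture's height over the tangent of half this angle, whatever the lens; pixels are square), "cx", "cy" (the principal point, pixels), "origin" and "attitude" of the camera in the world. Camera axes: x right, y down, z forward; pixel columns grow to the right and rows downward; lengths in m; the calibration is good to about 2 mm. A picture is of the moment at which its call begins: read the wrist's pose just before it. camera_info takes no time and is no camera call; for the wrist camera it gives the pose at the moment of the call.
- ticket.hand_in(): hands the job in; it is judged then, once.
Trained networks look in the newest picture that a camera, given by its name, has taken for a name from the list of things; names that differ only in an ending like _2 or _b are one class to them, and where a whole thing is asked for, a point or a joint stands for the part that bears it (a point fixed in the world has none). Each returns a list of dicts, best first, with "conf" (0 to 1); they miss things now and then, are a little off and sometimes report something else, mostly with a low value. They report only what shows in the picture. A call takes as long as a camera call.
- models.regions_of(camera, label): "mask" (420x560 bool, what is visible of it) and "extent" ([left, top, right, bottom] in pixels, round what is visible of it).
The state is a dict: "time": time; "qpos": joint angles; "qvel": joint speeds; "joint_efforts": joint torques, N m; "tool_pos": TCP position; "tool_rot": TCP orientation; "contact_force": force on the tool from outside, world axes, zero at the start; "torque": the same for the moment, N m; "opening": finger opening in m; "grip_force": force on a finger pad.
Only numpy, scipy, OpenCV 4.12 (cv2) and the standard library are available. Lean on these libraries where they do the work, as an engineer would, in place of code of your own. Each camera call takes 0.05 s, during which the arm holds its last target. There are 200 camera calls.

## Working session

There is one attempt and no reset: what is moved stays moved. The work goes in short steps, Python scripts to look and compute and a tool call to move; the robot and the scene stay as the last step left them, time stands still between calls to the robot, and variables do not carry over. Pictures are saved under pics/ and viewed, at most 10 in all, crops included, and the job is handed in when it is done.

Besides the shell and the picture viewer there is one more tool, called after ">>>" as name([rows], argument=value, ...), one row to a line, values as JSON. send_rows: Moves the arm, as the interface text tells. Its arguments: {"type":"object","properties":{"plan":{"type":"array"},"hand":{"type":"number"},"squeeze":{"type":"number"}},"required":["plan"]}

```bash
ls; mkdir -p pics; python3 - <<'E'
from cell import status, read_camera, camera_info, models
import cv2,numpy as np
print(status.observe())
ims=[]
for n in("scene","side"):
    print(camera_info(n)); im=read_camera(n); ims.append(im)
    for l in("panel","rocker","plunger","key","pin"):
        for r in models.regions_of(n,l)[:2]:
            ys,xs=np.nonzero(r["mask"]); print(n,l,round(r["conf"],2),r["extent"],xs.mean().round(1),ys.mean().round(1),len(xs))
    cv2.imwrite(f"pics/{n}0.png",im[:,:,::-1])
E
```

```text
pics
{'time': 0.0, 'qpos': array([ 1.10101146e+00,  3.42695787e-01,  1.52501877e+00,  5.91887612e-06,
        1.27540572e+00, -1.46046969e-01]), 'qvel': array([ 0.00223692,  0.00036991, -0.00101077,  0.00090689, -0.0007026 ,
       -0.00047073]), 'joint_efforts': array([-2.39811925e-03, -4.31228864e+01, -2.44219065e+01,  7.13649415e-02,
        5.60801569e-02, -1.45911349e-04]), 'tool_pos': array([0.16683923, 0.49739171, 0.25105831]), 'tool_rot': array([-3.14008212e+00, -2.27911721e-04,  2.81785285e+00]), 'contact_force': array([ 0.10931373,  0.2892414 , -0.29928259]), 'torque': array([-0.03465926, -0.00836699,  0.03563163]), 'grip_force': 0.0, 'opening': 0.09159400790345933}
{'vfov': 55.5553109407851, 'cx': 279.8766449568477, 'cy': 206.62478851312767, 'origin': array([1.0185108 , 0.54469174, 0.71943187]), 'attitude': array([-2.33252711, -0.0188886 ,  2.5431824 ])}
scene panel 0.66 [247.1, 176.9, 383.7, 283.2] 314.0 236.4 5767
scene rocker 0.6 [274.4, 195.9, 299.8, 204.8] 286.3 200.3 245
scene rocker 0.31 [298.9, 225.6, 314.3, 236.4] 305.3 231.8 158
scene plunger 0.75 [310.9, 187.7, 
[... 197 characters left out ...]
45.2 214.6 53
{'vfov': 53.654191505704375, 'cx': 278.45020349305076, 'cy': 209.75732771570634, 'origin': array([ 0.31667308, -0.55901219,  0.53680331]), 'attitude': array([-2.18046536, -0.00917389, -0.4727995 ])}
side panel 0.7 [182.0, 179.5, 328.0, 292.0] 250.8 244.8 7450
side panel 0.66 [257.3, 188.7, 273.8, 199.1] 265.6 193.0 150
side rocker 0.95 [260.8, 208.8, 300.2, 229.4] 278.8 217.6 469
side rocker 0.37 [203.1, 220.9, 251.5, 254.1] 227.1 235.4 1233
side plunger 0.77 [215.2, 222.9, 237.6, 241.3] 226.9 229.7 350
side key 0.62 [255.9, 185.7, 278.3, 198.0] 266.1 193.1 190
side pin 0.47 [303.2, 180.0, 400.9, 264.2] 345.9 216.1 1739
side pin 0.38 [259.3, 186.2, 273.1, 198.9] 266.1 192.6 193
```

```bash
python3 - <<'E'
import cv2,numpy as np
a=cv2.imread("pics/scene0.png")[150:310,220:420];b=cv2.imread("pics/side0.png")[150:310,150:350]
cv2.imwrite("pics/both.png",np.hstack([cv2.resize(x,(400,320),interpolation=3) for x in(a,b)]))
from scipy.spatial.transform import Rotation as R
open("h.py","w").write('''
import numpy as np
from cell import camera_info
from scipy.spatial.transform import Rotation as R
def ray(c,u,v,H=420):
    f=H/2/np.tan(np.radians(c["vfov"])/2)
    A=R.from_euler("xyz",c["attitude"]).as_matrix()
    return np.array(c["origin"]),A@np.array([(u-c["cx"])/f,(v-c["cy"])/f,1])
def atz(c,u,v,z):
    o,d=ray(c,u,v); return o+d*(z-o[2])/d[2]
def proj(c,p):
    f=210/np.tan(np.radians(c["vfov"])/2)
    A=R.from_euler("xyz",c["attitude"]).as_matrix()
    q=(np.atleast_2d(p)-c["origin"])@A
    return np.c_[c["cx"]+f*q[:,0]/q[:,2],c["cy"]+f*q[:,1]/q[:,2]]
''')
from h import *
for n,L in(("scene",dict(rocker=(286.3,200.3,.093),plunger=(323,192.1,.082),key=(305,231.7,.082),pin=(345.3,213,.095))),("side",dict(rocker=(278.8,217.6,.093),plunger=(226.9,229.7,.082),key=(266.1,193.1,.082)))):
    for k,v in L.items(): print(n,k,atz(camera_info(n),*v).round(4))
E
```

```text
scene rocker [ 0.6142 -0.0008  0.093 ]
scene plunger [0.5161 0.0142 0.082 ]
scene key [0.6307 0.0945 0.082 ]
scene pin [0.5287 0.1077 0.095 ]
side rocker [ 0.5989 -0.0176  0.093 ]
side plunger [0.5061 0.0043 0.082 ]
side key [0.6214 0.0825 0.082 ]
```

View pics/both.png

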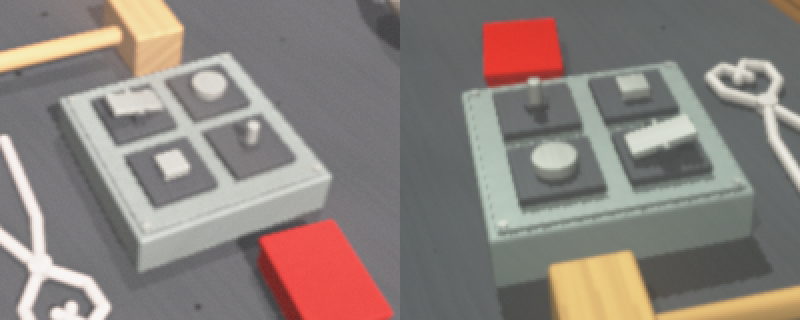

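The crop shows the layout: the rocker is far and at -y, the plunger near and at -y, the key far and at +y, and the pin near and at +y. Next I move above the box for a wrist view.

>>> send_rows([
  {"offset": [-28, -20, -4], "yaw": 0},
  {"offset": [-28, -20, -4], "yaw": 0},
  {"offset": [-28, -20, -4], "yaw": 0},
  {"offset": [-28, -20, -4], "yaw": 0},
  {"offset": [-28, -20, -4], "yaw": 0},
  {"offset": [-28, -20, -4], "yaw": 0},
  {"offset": [-28, -20, -4], "yaw": 0},
  {"offset": [-28, -20, -4], "yaw": 0},
  {"offset": [-28, -20, -4], "yaw": 0},
  {"offset": [-28, -20, -4], "yaw": 0},
  {"offset": [-28, -20, -4], "yaw": 0},
  {"offset": [-28, -20, -4], "yaw": 0},
  {"offset": [-28, -20, -4], "yaw": 0},
  {"offset": [-28, -20, 0], "yaw": 0},
  {"offset": [-28, -20, 0], "yaw": 0},
  {"offset": [-28, -20, 0], "yaw": 0},
  {"offset": [0, 0, 0], "yaw": -0.14},
  {"offset": [0, 0, 0], "yaw": 0},
  {"offset": [0, 0, 0], "yaw": 0},
], hand=1, squeeze=20)

```text
time: 2.5
tool_pos: [0.4897, 0.0521, 0.3037]
tool_rot: [3.141, -0.0, 2.955]
contact_force: [-0.1, -0.3, -0.2]
opening: 0.0005
grip_force: 0.0
```

```bash
python3 - <<'E'
from cell import *
from cell import status, read_camera, camera_info, models
import cv2,numpy as np
from h import *
s=status.observe();print(s["time"],s["tool_pos"],s["tool_rot"],s["opening"])
n="wrist";c=camera_info(n);print(c);im=read_camera(n)
np.save("w1.npy",c,allow_pickle=True)
cv2.imwrite("pics/w1.png",im[:,:,::-1])
for l,z in(("panel",.06),("rocker",.091),("plunger",.082),("key",.082),("pin",.1)):
    for r in models.regions_of(n,l)[:2]:
        ys,xs=np.nonzero(r["mask"]); print(l,round(r["conf"],2),r["extent"],xs.mean().round(1),ys.mean().round(1),len(xs),atz(c,xs.mean(),ys.mean(),z).round(4))
E
```

```text
2.5 [0.48969065 0.05206189 0.30370234] [ 3.14133501e+00 -2.26904547e-04  2.95453556e+00] 0.0005286732557120236
{'vfov': 59.20117362887279, 'cx': 283.07138639948965, 'cy': 204.61596774628356, 'origin': array([0.40866354, 0.06739182, 0.43719669]), 'attitude': array([2.83348032e+00, 2.80417359e-04, 1.38337794e+00])}
panel 0.96 [181.3, 119.8, 411.6, 272.6] 296.1 182.6 18190 [0.5053 0.0629 0.06  ]
rocker 0.41 [235.7, 262.9, 244.3, 273.3] 239.5 265.1 86 [ 0.5731 -0.0099  0.091 ]
plunger 0.89 [229.0, 180.0, 267.8, 219.8] 248.2 199.2 1377 [0.5076 0.0129 0.082 ]
plunger 0.2 [14.4, 155.5, 156.8, 367.6] 89.4 213.3 12265 [ 0.4922 -0.1488  0.082 ]
pin 0.67 [210.1, 157.5, 287.8, 234.8] 248.9 194.7 5506 [0.4983 0.0173 0.1   ]
pin 0.52 [341.7, 192.0, 360.9, 212.8] 348.6 202.2 268 [0.5233 0.1092 0.1   ]
```

View pics/w1.png

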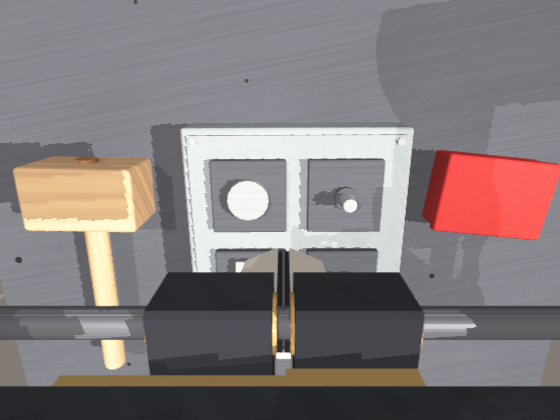

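The wrist view shows the plunger at (248,200) and the pin at (349,205). The fingers hide the far row, so I back off 100 mm.

>>> send_rows([
  {"offset": [25, 0, 0], "yaw": 0},
  {"offset": [25, 0, 0], "yaw": 0},
  {"offset": [25, 0, 0], "yaw": 0},
  {"offset": [25, 0, 0], "yaw": 0},
  {"offset": [0, 0, 0], "yaw": 0},
  {"offset": [0, 0, 0], "yaw": 0},
])

```text
time: 3.4
tool_pos: [0.3917, 0.0703, 0.3042]
tool_rot: [3.141, 0.002, 2.958]
contact_force: [-0.5, -1.0, 0.5]
opening: 0.0005
grip_force: 0.0
```

```bash
python3 - <<'E'
from cell import status, read_camera, camera_info, models
import cv2,numpy as np
from h import *
n="wrist";c=camera_info(n);print(c);im=read_camera(n)
np.save("w2.npy",c,allow_pickle=True)
cv2.imwrite("pics/w2.png",im[:,:,::-1])
for l,z in(("panel",.06),("rocker",.088),("plunger",.082),("key",.082),("pin",.1)):
    for r in models.regions_of(n,l)[:2]:
        ys,xs=np.nonzero(r["mask"]); print(l,round(r["conf"],2),r["extent"],xs.mean().round(1),ys.mean().round(1),len(xs),atz(c,xs.mean(),ys.mean(),z).round(4))
cv2.imwrite("pics/w2c.png",cv2.resize(im[60:320,150:440,::-1],None,fx=2.3,fy=2.3,interpolation=3))
E
```

```text
{'vfov': 59.20117362887279, 'cx': 283.07138639948965, 'cy': 204.61596774628356, 'origin': array([0.31039283, 0.08540074, 0.43755572]), 'attitude': array([2.83158282e+00, 2.14911553e-04, 1.38691360e+00])}
panel 0.97 [188.2, 202.3, 402.1, 370.5] 295.2 231.1 10427 [0.4617 0.0708 0.06  ]
```

View pics/w2c.png

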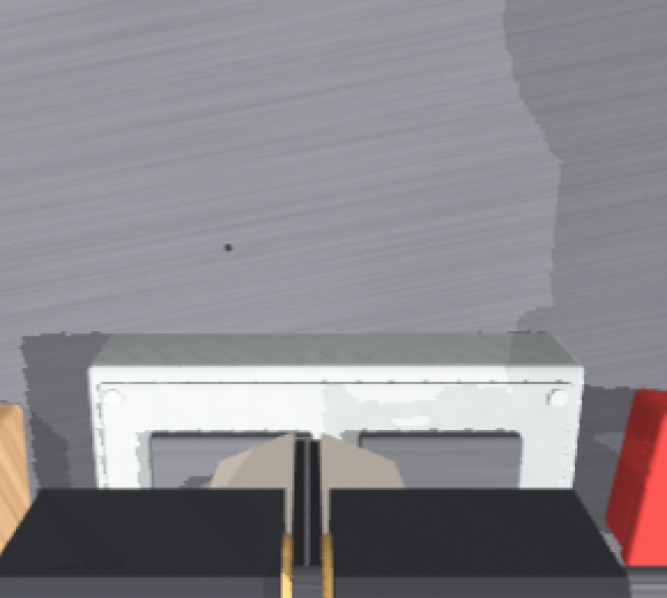

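That was the wrong way: image down is away from the robot. The crop shows only the box's near edge, so I go forward 200 mm.

>>> send_rows([
  {"offset": [-25, 0, 0], "yaw": 0},
  {"offset": [-25, 0, 0], "yaw": 0},
  {"offset": [-25, 0, 0], "yaw": 0},
  {"offset": [-25, 0, 0], "yaw": 0},
  {"offset": [-25, 0, 0], "yaw": 0},
  {"offset": [-25, 0, 0], "yaw": 0},
  {"offset": [-25, 0, 0], "yaw": 0},
  {"offset": [-25, 0, 0], "yaw": 0},
  {"offset": [0, 0, 0], "yaw": 0},
  {"offset": [0, 0, 0], "yaw": 0},
])

```text
time: 4.7
tool_pos: [0.5882, 0.0334, 0.3027]
tool_rot: [-3.142, -0.002, 2.957]
contact_force: [-0.1, 0.6, 0.2]
opening: 0.0007
grip_force: 0.0
```

```bash
python3 - <<'E'
from cell import status, read_camera, camera_info, models
import cv2,numpy as np
from h import *
n="wrist";c=camera_info(n);print(c);im=read_camera(n)
np.save("w3.npy",c,allow_pickle=True)
cv2.imwrite("pics/w3.png",im[:,:,::-1])
for l,z in(("panel",.06),("rocker",.087),("plunger",.082),("key",.082),("pin",.1)):
    for r in models.regions_of(n,l)[:2]:
        ys,xs=np.nonzero(r["mask"]); print(l,round(r["conf"],2),r["extent"],xs.mean().round(1),ys.mean().round(1),len(xs),atz(c,xs.mean(),ys.mean(),z).round(4))
E
```

```text
{'vfov': 59.20117362887279, 'cx': 283.07138639948965, 'cy': 204.61596774628356, 'origin': array([0.50736608, 0.04852817, 0.43636532]), 'attitude': array([2.83510881e+00, 5.76829077e-04, 1.38626001e+00])}
panel 0.67 [172.9, 17.8, 427.8, 254.0] 297.0 125.3 29465 [0.5451 0.0554 0.06  ]
rocker 0.7 [225.4, 172.1, 272.2, 236.3] 247.7 201.4 2111 [ 0.6063 -0.0057  0.087 ]
plunger 0.59 [223.8, 75.0, 268.0, 117.3] 245.5 96.3 1638 [0.5085 0.0129 0.082 ]
plunger 0.43 [202.1, 51.9, 286.6, 140.7] 245.8 94.5 6903 [0.507  0.0136 0.082 ]
key 0.88 [334.3, 182.6, 363.2, 213.8] 346.8 198.9 926 [0.6233 0.0916 0.082 ]
pin 0.51 [345.7, 89.8, 366.6, 107.7] 355.0 96.6 261 [0.5262 0.1088 0.1   ]
```

View pics/w3.png

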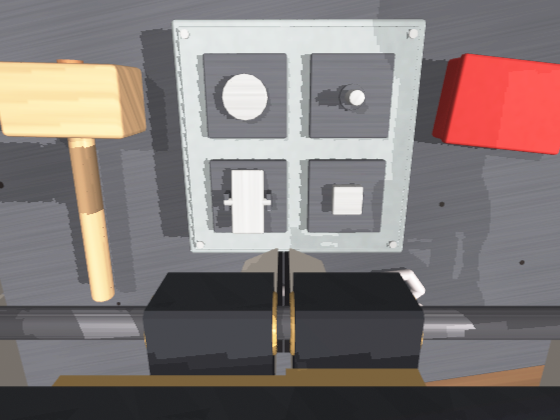

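Clear view: the rocker is at (248,201), plunger (245,96), key (347,199) and pin (355,97). The model outputs agree with the box geometry (yaw -0.183). I move over the raised end of the rocker.

>>> send_rows([
  {"offset": [-24, -17, 0], "yaw": 0},
  {"offset": [-24, -18, 20], "yaw": 0},
  {"offset": [0, 0, 30], "yaw": 0},
  {"offset": [0, 0, 30], "yaw": 0},
  {"offset": [0, 0, 30], "yaw": 0},
  {"offset": [0, 0, 30], "yaw": 0},
  {"offset": [0, 0, 20], "yaw": 0},
  {"offset": [0, 0, 8], "yaw": 0},
  {"offset": [0, 0, 0], "yaw": 0},
  {"offset": [0, 0, 0], "yaw": 0},
])

```text
time: 6.0
tool_pos: [0.6297, -0.0096, 0.137]
tool_rot: [3.141, 0.002, 2.958]
contact_force: [1.4, 0.4, 0.7]
opening: 0.0002
grip_force: 0.0
```

>>> send_rows([
  {"offset": [0, 0, 5], "yaw": 0},
  {"offset": [0, 0, 5], "yaw": 0},
  {"offset": [0, 0, 3], "yaw": 0},
  {"offset": [0, 0, 3], "yaw": 0},
  {"offset": [0, 0, 3], "yaw": 0},
  {"offset": [0, 0, 3], "yaw": 0},
  {"offset": [0, 0, 2], "yaw": 0},
  {"offset": [0, 0, 2], "yaw": 0},
  {"offset": [0, 0, 0], "yaw": 0},
])

```text
time: 6.9
tool_pos: [0.63, -0.0098, 0.1103]
tool_rot: [3.141, 0.003, 2.958]
contact_force: [2.6, -0.8, 3.8]
opening: 0.0005
grip_force: 2.0
```

>>> send_rows([
  {"offset": [0, 0, 1], "yaw": 0},
  {"offset": [0, 0, 1], "yaw": 0},
  {"offset": [0, 0, 0], "yaw": 0},
  {"offset": [0, 0, 0], "yaw": 0},
])

```text
time: 7.3
tool_pos: [0.6301, -0.0098, 0.1088]
tool_rot: [3.141, 0.003, 2.958]
contact_force: [3.9, 0.2, 5.6]
opening: 0.0007
grip_force: 3.6
```

>>> send_rows([
  {"offset": [0, 0, 1], "yaw": 0},
  {"offset": [0, 0, 1], "yaw": 0},
  {"offset": [0, 0, 1], "yaw": 0},
  {"offset": [0, 0, 0], "yaw": 0},
  {"offset": [0, 0, 0], "yaw": 0},
])

```text
time: 7.8
tool_pos: [0.6303, -0.0098, 0.1082]
tool_rot: [3.141, 0.005, 2.958]
contact_force: [-2.2, 0.6, 20.5]
opening: 0.0009
grip_force: 9.8
```

>>> send_rows([
  {"offset": [0, 0, -10], "yaw": 0},
  {"offset": [0, 0, -25], "yaw": 0},
  {"offset": [25, 0, 0], "yaw": 0},
  {"offset": [25, 0, 0], "yaw": 0},
  {"offset": [25, 0, 0], "yaw": 0},
  {"offset": [25, 0, 0], "yaw": 0},
  {"offset": [25, 0, 0], "yaw": 0},
  {"offset": [0, 0, 15], "yaw": 0},
  {"offset": [0, 0, 0], "yaw": 0},
  {"offset": [0, 0, 0], "yaw": 0},
])

```text
time: 8.8
tool_pos: [0.5059, 0.0133, 0.1245]
tool_rot: [-3.142, -0.002, 2.958]
contact_force: [-0.0, -0.8, -0.5]
opening: 0.0005
grip_force: 0.0
```

```bash
python3 - <<'E'
from cell import read_camera
import cv2,numpy as np
a=read_camera("scene")[160:270,240:390,::-1];b=read_camera("side")[160:270,180:330,::-1]
cv2.imwrite("pics/p2.png",np.hstack([cv2.resize(x,(400,293),interpolation=3) for x in(a,b)]))
E
```

```text
(no output)
```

View pics/p2.png

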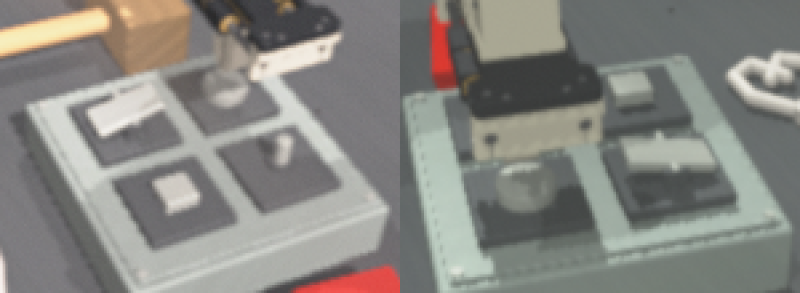

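Both views show the rocker tipped, with its far end down. The fingertips are over the plunger, so I press it next.

>>> send_rows([
  {"offset": [0, 0, 5], "yaw": 0},
  {"offset": [0, 0, 5], "yaw": 0},
  {"offset": [0, 0, 4], "yaw": 0},
  {"offset": [0, 0, 3], "yaw": 0},
  {"offset": [0, 0, 3], "yaw": 0},
  {"offset": [0, 0, 3], "yaw": 0},
  {"offset": [0, 0, 2], "yaw": 0},
  {"offset": [0, 0, 2], "yaw": 0},
  {"offset": [0, 0, 1], "yaw": 0},
  {"offset": [0, 0, 0], "yaw": 0},
  {"offset": [0, 0, 0], "yaw": 0},
])

```text
time: 10.0
tool_pos: [0.506, 0.0132, 0.0972]
tool_rot: [3.142, -0.0, 2.958]
contact_force: [-4.1, 0.0, 7.4]
opening: 0.0005
grip_force: 3.7
```

>>> send_rows([
  {"offset": [0, 0, 1], "yaw": 0},
  {"offset": [0, 0, 1], "yaw": 0},
  {"offset": [0, 0, 1], "yaw": 0},
  {"offset": [0, 0, 0], "yaw": 0},
  {"offset": [0, 0, 0], "yaw": 0},
])

```text
time: 10.5
tool_pos: [0.5061, 0.0132, 0.0969]
tool_rot: [-3.142, 0.002, 2.958]
contact_force: [-11.3, 1.1, 31.8]
opening: 0.0007
grip_force: 16.3
```

Plunger at its stop. Now the key.

>>> send_rows([
  {"offset": [0, 0, -10], "yaw": 0},
  {"offset": [0, 0, -25], "yaw": 0},
  {"offset": [0, 0, -25], "yaw": 0},
  {"offset": [-20, 20, 0], "yaw": 0},
  {"offset": [-20, 20, 0], "yaw": 0},
  {"offset": [-20, 20, 0], "yaw": 0},
  {"offset": [-20, 20, 0], "yaw": 0},
  {"offset": [-20, 20, 0], "yaw": 0},
  {"offset": [0, 0, 15], "yaw": 0},
  {"offset": [0, 0, 15], "yaw": 0},
  {"offset": [0, 0, 0], "yaw": 0},
  {"offset": [0, 0, 0], "yaw": 0},
])

```text
time: 11.7
tool_pos: [0.6228, 0.0932, 0.1236]
tool_rot: [3.142, -0.0, 2.958]
contact_force: [-0.4, 0.2, 0.1]
opening: 0.0002
grip_force: 0.0
```

```bash
python3 - <<'E'
from cell import read_camera
import cv2,numpy as np
a=read_camera("scene")[160:270,240:390,::-1];b=read_camera("side")[160:270,180:330,::-1]
cv2.imwrite("pics/p3.png",np.hstack([cv2.resize(x,(400,293),interpolation=3) for x in(a,b)]))
E
```

```text
(no output)
```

View pics/p3.png

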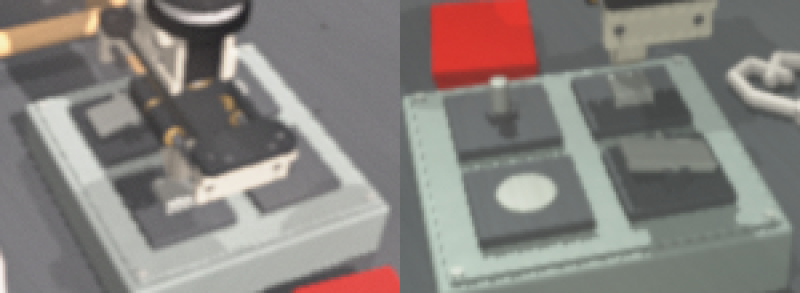

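The plunger sits flush, the rocker is still over, and the fingertips are above the key. I press it down.

>>> send_rows([
  {"offset": [0, 0, 5], "yaw": 0},
  {"offset": [0, 0, 5], "yaw": 0},
  {"offset": [0, 0, 4], "yaw": 0},
  {"offset": [0, 0, 3], "yaw": 0},
  {"offset": [0, 0, 3], "yaw": 0},
  {"offset": [0, 0, 3], "yaw": 0},
  {"offset": [0, 0, 2], "yaw": 0},
  {"offset": [0, 0, 1], "yaw": 0},
  {"offset": [0, 0, 0], "yaw": 0},
  {"offset": [0, 0, 0], "yaw": 0},
])

```text
time: 12.8
tool_pos: [0.6226, 0.0933, 0.0992]
tool_rot: [3.142, 0.0, 2.958]
contact_force: [-5.3, -0.5, 11.4]
opening: 0.0005
grip_force: 5.9
```

>>> send_rows([
  {"offset": [0, 0, 1], "yaw": 0},
  {"offset": [0, 0, 0], "yaw": 0},
  {"offset": [0, 0, 0], "yaw": 0},
])

```text
time: 13.1
tool_pos: [0.6226, 0.0933, 0.0991]
tool_rot: [3.142, 0.001, 2.958]
contact_force: [-7.3, -1.0, 17.3]
opening: 0.0007
grip_force: 8.6
```

The key is at its stop and held with 17 N.

```bash
python3 -c "
from cell import ticket,status
s=status.observe();print(s['tool_pos'],s['contact_force']);print(ticket.hand_in())"
```

```text
[0.62261968 0.09325124 0.09908718] [-7.30965435 -0.96226987 17.31508934]
the job is handed in; nothing more can be done
None
```

I tipped the rocker fully over, pushed the plunger fully in and handed the job in with the key held right down at about 17 N, never moving over the pin, tin, mallet or hoof tester; no verdict came back.

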